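# Clamp the piece box and find which way its lid unscrews

### The job

The mulberry piece box stands loose between the jaws of the little green vise: wind the vise's handwheel clockwise (seen from above) until the sliding jaw presses the box firmly against the fixed jaw. Then find out which way the box's round lid unscrews, as it may be left-handed or right-handed and does not show it, unscrew it without forcing it, and lift it straight up. Finish holding the lid in the gripper, level and at least 7 cm above its seat over the box, with the box still clamped in the vise; leave the cup, fox, incense box, tea caddy and game clock where they are.

Things in the scene. Friction and masses are not known exactly. Their poses are not given: they have to be found in the camera images.
- vise: Green vise fixed on the table, 110 (x) x 350 (y) mm. Origin on the table top under the middle of the jaws; its y runs from the fixed jaw to the sliding jaw and drive box, z up. Bed 20 mm thick, y -125 to 225 mm. Fixed jaw: face at y -52, 90 mm wide, top 80 mm above the table. Drive box: y 115 to 215, top 70 mm, carries the handwheel.
- wheel (a joint): Handwheel angle, rad, 0 to 11; grows wound clockwise seen from above, closing the jaw 3 mm per rad. Black, flat on the drive box, upright axis, 112 mm wide, rim top at 89 mm. Starts at 2 to 6, box pinched at about 9.3. Friction about 3 N at the crank grip, stays where left; effort rises steeply once the box is pinched: 7 to 12 N at the grip is firmly clamped.
- wheel_hub (a point): Centre of the handwheel on its axis, at the height of the rim's top (89 mm above the table); vise frame (0, 165, 89) mm.
- crank_grip: Red upright round crank grip on the wheel, 16 mm diameter, 36 mm tall, spins freely on its pin: pinch it from above and lead it round a circle of 45 mm radius about the hub without turning the gripper. Origin: centre of its lower end, 89.5 mm above the table; top at 125 mm.
- jaw: Steel sliding jaw, 70 mm wide, 55 mm tall (z 21 to 76 mm), 20 mm thick, driven by the wheel. Origin: at the foot of its pressing face, in the middle. It closes towards the vise's -y; face at vise y = 52 mm minus 3 mm per rad of the wheel.
- piece_box: Square yellow-brown mulberry box, 76 x 76 mm, 70 mm tall to its shoulder, 0.4 to 0.6 kg, loose on the vise bed (20 mm above the table) between the jaws. Origin: centre of its underside, z up; x and y parallel to its sides, within 2 degrees of the vise's. Unclamped it slides and turns easily. A brass neck 44 mm wide, 15.5 mm tall is under the lid.
- lid: Round wooden lid of the box, 70 mm wide, 0.14 kg. Origin: centre of its lower rim, 90 mm above the table when shut. Disc top at 23 mm; on it an upright bar along its x, 46 x 14 mm, top at 51 mm. Shut: x as the box's. Thread of hidden hand, varies: wrong way stops at 0.1-0.4 rad; right way turns easily (under 0.25 N m), without rising, off from 0.9 rad (to 2.1), then lifts straight up.
- teacup: Blue gold-rimmed teacup, 80 mm diameter, 72 mm tall, on the tansu. Origin: centre of its foot. Leave it.
- fox: White ceramic fox figurine, about 60 mm wide and 105 mm tall, on the tansu. Origin: centre of its foot. Leave it.
- incense_box: Round brass incense box, 74 mm diameter, 47 mm tall, on the table. Origin: centre of its underside. Leave it.
- tea_caddy: Red and dark lacquer tea caddy, 74 mm diameter, 86 mm tall, on the table. Origin: centre of its underside. Leave it.
- game_clock: Black digital game clock, 90 x 170 mm, 63 mm tall, at the back. Origin: centre of its underside. Leave it.
- tansu: Small dark keyaki tansu with an iron cam lock, fixed on the table at the robot's right, 360 mm along its y, 220 mm along its x, 200 mm tall. Origin: centre of its underside. Only an obstacle.
There are look-alikes about, which are no part of the job. Leave any purple or turquoise look-alike of the piece_box alone.

How it is judged:
By the outcome, as a careful person would: the job done as asked, in the order asked, and still so for the second after the job is handed in, while the arm keeps its last pose, push and grip.
It also fails if it takes over 67 s, if anything falls off the work surface, if the arm or the gripper's body presses on something with over 40 N, if the wrist force passes 120 N, or if a joint passes its speed limit or range.

### The arm

A 6-joint arm with a two-finger parallel gripper is mounted at the origin on the work surface. World frame = base frame: x ahead of the robot, y to its left, z up, the work surface at z = 0. Lengths are in mm, angles in rad, forces in N, time in s.
With the tool pointing down it reaches from about 300 to 850 mm from the base axis. Payload 5.4 kg.
Tool frame: the origin (TCP) lies on the centre line of the jaws, within the pads' length; the fingertips stand 17 mm ahead of it and the grasp point (between the pads) lies 2 mm behind it; z points along the fingers, y is the line along which they close (so a half turn about z gives the same grasp; the last joint's range is limited). The gripper opens to 85 mm and grips with 20 to 120 N. Pads are 22 mm wide; open, the fingers measure 114 mm over their backs; the gripper's body (76 mm by 85 mm) begins 54 mm behind the grasp point. The pads swing forward as they close: fully open they stand 13 mm farther back than shut.
Start: joints at [0.94, 0.158, 1.597, -0, 1.386, -0.21], TCP at [234.89, 524.817, 248.299] pointing down, gripper open.
Joint ranges: [-2.91, 2.91], [-0.94, 2.29], [0.18, 2.7], [-1.29, 4.43], [0.17, 2.64], [-3, 3]. Speed limits (rad/s): [2.57, 2.57, 3.14, 3.14, 3.14, 3.14].

### API

Orientations are given as a unit quaternion [x, y, z, w].
In Python, from cell import env gives the robot as it stands.
- The arm moves only by the shell command python3 -m jog 'ROWS' [FORCE]. ROWS is JSON, one flat list of numbers, 7 for each row, row after row: the opening, from 0 (shut) to 1 (fully open), then the shift along the tool's x, y, z scaled (see below), then the turn, a rotation vector about the tool's x, y, z scaled (see below). In form: [fingers, dx, dy, dz, ax, ay, az, fingers, dx, dy, dz, ax, ay, az, ...]. A call has 1 to 8 rows; each row is the pose to reach, as a shift and turn from the pose commanded when the call began, along the tool's axes at that moment; what a row does not reach only later rows make up. The controller multiplies each number of a shift by 25 cm and each number of a turn by 1.5 rad. A row lasts 1/10 s, in which the tool goes at most 50 mm and 8.59 degrees, less where a joint would pass 70% of its speed; a pose out of reach is approached as far as the arm can. A call with a number of a shift or a turn outside -1 to 1 is refused whole. A call with a gripper value outside its range is refused whole. The fingers move at their own pace and stop on an object; FORCE is the grip in N (left out, the last holds). Time passes only in rows, so rows that repeat a pose let the fingers close. It gives the time, the measured TCP pose, the force, the opening and the grip force at its end, in the units of the state.
- env.read_state(): the state, without advancing time (a new reading comes with each control period).
- env.read_camera(name): name is "scene" or "top" or "wrist"; returns (picture, depth): 480x640x3 uint8, red, green, blue; 480x640 float32, mm along the optical axis (not along the pixel's ray), 0 where there is no reading.
- env.get_calibration(name): a dict with "intrinsics" (3x3 intrinsics, pixels), "D" ([k1, k2, p1, p2, k3] as OpenCV has them; the pictures are not rectified), "rvec" (rotation vector, rad) and "tvec" (3), from world to camera coordinates, as OpenCV has them; the wrist camera has in their place "mount" (4x4, takes a point from camera to tool coordinates, whose origin is the TCP and whose axes are the flange's). Camera axes: x right, y down, z forward; pixel columns grow to the right and rows downward; lengths in mm; the calibration is good to about 2 mm. A picture is of the moment at which its call begins: read the wrist's pose just before it. get_calibration takes no time and is no camera call.
- env.close_job(): hands the job in; it is judged then, once.
The state is a dict: "clock": time; "qpos": joint angles; "joint_velocities": joint speeds; "joint_torque": joint torques, N m; "tcp_pos": TCP position; "ee_rot": TCP orientation; "wrist_force": force on the tool from outside, world axes, zero at the start; "ft_torque": the same for the moment, N m; "width": finger opening in mm; "finger_force": force on a finger pad.
Only numpy, scipy, OpenCV 4.12 (cv2) and the standard library are available. Lean on these libraries where they do the work, as an engineer would, in place of code of your own. Each camera call takes 0.05 s, during which the arm holds its last target. There are 200 camera calls.

## Working session

There is one attempt and no reset: what is moved stays moved. The work goes in short steps, Python scripts to look and compute and a shell command to move; the robot and the scene stay as the last step left them, time stands still between calls to the robot, and variables do not carry over. Pictures are saved under pics/ and viewed, at most 10 in all, crops included, and the job is handed in when it is done.

```bash
ls; mkdir -p pics
python3 - <<'E'
from cell import env
import cv2,numpy as np
print(env.read_state())
ims=[]
for n in ("scene","top","wrist"):
    p,d=env.read_camera(n); np.savez(f"pics/{n}0.npz",p=p,d=d); ims.append(p[:,:,::-1])
    print(n,env.get_calibration(n), (d>0).mean())
cv2.imwrite("pics/a.png",ims[0]);cv2.imwrite("pics/b.png",ims[1])
E
```

```text
pics
{'clock': 0.0, 'qpos': array([ 9.39865093e-01,  1.59053287e-01,  1.59828507e+00, -3.88076628e-06,
        1.38621522e+00, -2.10096616e-01]), 'joint_velocities': array([-4.80101565e-05, -4.84700695e-05, -3.86479648e-04, -1.23694483e-03,
       -2.61681342e-04,  1.21261885e-03]), 'joint_torque': array([ 1.95786502e-03, -3.95992076e+01, -3.31432164e+01, -1.99008073e-04,
        8.18014378e-03, -2.97046176e-05]), 'tcp_pos': array([234.56016894, 524.33088787, 247.28804215]), 'ee_rot': array([ 2.08867572e-01,  9.77943442e-01, -8.95820846e-04, -3.98512247e-04]), 'wrist_force': array([ 0.45353181, -0.8848957 , -0.19132332]), 'ft_torque': array([-0.03577209, -0.02323332,  0.00507282]), 'finger_force': 0.0, 'width': 85.38021045900406}
scene {'intrinsics': array([[532.09694509,   0.        , 315.03555185],
       [  0.        , 532.09694509, 228.67418176],
       [  0.        ,   0.        ,   1.        ]]), 'D': array([-0.12977636,  0.        ,  0.        ,  0.        ,  0.        ]), 'rvec': array([ 1.86181367,  1.16133966, -0.65288469]), 'tvec': array([-155.07034956, -156.93321747, 1856
[... 332 characters left out ...]
'tvec': array([ -92.70514615,  550.02435326, 1663.78550892])} 0.9961263020833333
wrist {'intrinsics': array([[359.74676713,   0.        , 320.73456247],
       [  0.        , 359.74676713, 237.87312107],
       [  0.        ,   0.        ,   1.        ]]), 'D': array([0.01325098, 0.        , 0.        , 0.        , 0.        ]), 'mount': array([[ 9.72982498e-04, -9.65001822e-01, -2.62241370e-01,
         6.64909881e+01],
       [ 9.99999462e-01,  1.03318415e-03, -9.16812265e-05,
        -4.91473040e-01],
       [ 3.59416176e-04, -2.62241139e-01,  9.65002309e-01,
        -1.27263619e+02],
       [ 0.00000000e+00,  0.00000000e+00,  0.00000000e+00,
         1.00000000e+00]])} 0.9960970052083333
```

View pics/a.png

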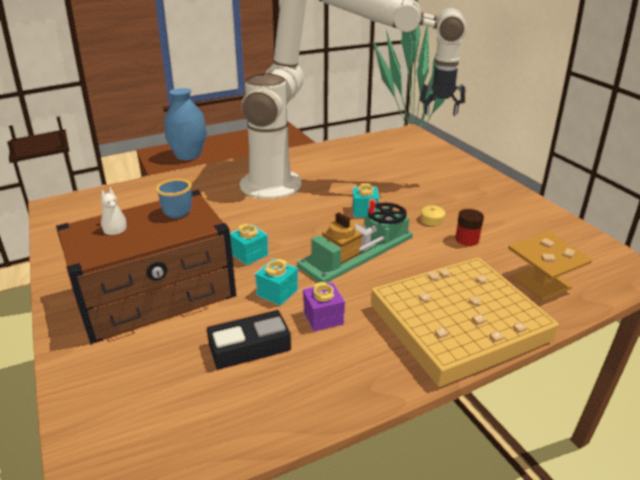

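View pics/b.png

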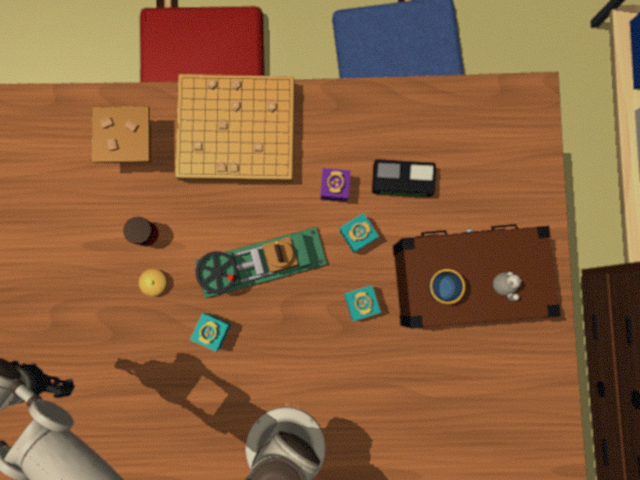

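Scene: the yellow-brown box in the vise is at (343,240), with the red grip at (373,207) and the wheel at (387,213). In the top view the box is at (282,255), the grip at (231,277) and the wheel at (217,272). Candidates for the box:
- turquoise at scene (248,243), (277,282) and (366,200)
- purple at (323,306)
- yellow-brown at (343,240), which is in the vise and is the one I choose

For red there is the tea caddy at (469,228), which is not the grip.

```bash
cat > h.py <<'E'
import numpy as np,cv2
from scipy.spatial.transform import Rotation as R
from cell import env
def cam(n,st=None):
    c=env.get_calibration(n)
    if n!="wrist":
        Rm=cv2.Rodrigues(c["rvec"])[0]; return c["intrinsics"],c["D"],Rm.T,-Rm.T@c["tvec"]
    T=R.from_quat(st["ee_rot"]).as_matrix(); M=c["mount"]
    return c["intrinsics"],c["D"],T@M[:3,:3],T@M[:3,3]+st["tcp_pos"]
def rays(C,uv):
    u=cv2.undistortPoints(np.float64(uv).reshape(-1,1,2),C[0],C[1])[:,0]
    return np.c_[u,np.ones(len(u))]@C[2].T
def plane(C,uv,z):
    d=rays(C,uv); return C[3]+d*((z-C[3][2])/d[:,2])[:,None]
def tri(C1,a,C2,b):
    d1=rays(C1,[a])[0];d2=rays(C2,[b])[0]
    s=np.linalg.lstsq(np.c_[d1,-d2],C2[3]-C1[3],rcond=None)[0]
    p=C1[3]+s[0]*d1;q=C2[3]+s[1]*d2; return (p+q)/2,np.linalg.norm(p-q)
def cloud(C,d):
    v,u=np.mgrid[:480,:640]; r=cv2.undistortPoints(np.float64(np.stack([u,v],-1)).reshape(-1,1,2),C[0],C[1])[:,0]
    P=np.c_[r,np.ones(len(r))]*d.reshape(-1,1); return (P@C[2].T+C[3]).reshape(480,640,3)
def hsv(p): return cv2.cvtColor(p,cv2.COLOR_RGB2HSV).astype(int)
E
python3 - <<'E'
from h import *
res={}
out=[]
for n,(x0,x1,y0,y1) in {"scene":(290,430,180,290),"top":(185,335,220,305)}.items():
    z=np.load(f"pics/{n}0.npz");p,d=z["p"],z["d"];C=cam(n);P=cloud(C,d)
    roi=np.zeros((480,640),bool);roi[y0:y1,x0:x1]=1
    H=hsv(p)
    ms={"red":((H[...,0]<6)|(H[...,0]>174))&(H[...,1]>180)&(H[...,2]>120),
        "black":(H[...,2]<60),"green":(H[...,0]>65)&(H[...,0]<85)&(H[...,1]>90)}
    for k,m in ms.items():
        m=m&roi; l,lab,s,c=cv2.connectedComponentsWithStats(m.astype(np.uint8))
        i=1+np.argmax(s[1:,4]); mm=lab==i
        print(n,k,s[i],c[i].round(1),np.median(P[mm],0).round(0),np.percentile(P[mm][:,2],[5,95]).round(0)); res[n,k]=c[i]
    if n=="top":
        m=roi&(P[...,2]>120)&(P[...,2]<160)
        print("high pts",m.sum(),np.c_[np.argwhere(m)[:,::-1],P[m].round(0)][::6].astype(int).tolist())
    out.append(cv2.resize(p[y0:y1,x0:x1,::-1],(600,int(600*(y1-y0)/(x1-x0))) if 0 else (400,300),interpolation=cv2.INTER_CUBIC))
print("tri red",tri(cam("scene"),res["scene","red"],cam("top"),res["top","red"]))
cv2.imwrite("pics/c.png",np.hstack(out))
E
```

```text
scene red [369 201   6  12  49] [371.8 206.9] [463. 124. 109.] [ 89. 126.]
scene black [369 204  36  20 347] [388.3 214. ] [489. 165.  89.] [84. 93.]
scene green [ 298  215  113   66 2197] [350.9 250.5] [535. -42.  27.] [13. 81.]
top red [228 275   6   5  23] [230.2 276.9] [456. 125. 124.] [116. 130.]
top black [197 252  45  43 764] [218.5 272.9] [469. 164.  86.] [21. 94.]
top green [ 227  229   99   62 1357] [292.2 258.1] [508. -60.  21.] [13. 82.]
high pts 138 [[276, 244, 538, 5, 141], [275, 245, 535, 8, 137], [274, 246, 533, 10, 141], [283, 246, 534, -12, 123], [279, 247, 530, -3, 136], [279, 248, 528, -2, 134], [280, 249, 526, -4, 125], [280, 250, 522, -5, 137], [280, 251, 520, -5, 137], [280, 252, 516, -5, 143], [281, 253, 514, -8, 139], [280, 254, 511, -5, 141], [279, 255, 509, -2, 138], [280, 256, 507, -5, 136], [280, 257, 504, -5, 140], [280, 258, 501, -5, 140], [280, 259, 499, -5, 141], [281, 260, 496, -7, 137], [282, 261, 495, -9, 122], [231, 275, 461, 124, 124], [227, 277, 456, 134, 127], [227, 278, 454, 135, 121], [228, 279, 451, 131, 125]]
tri red (array([457.3650386 , 128.36835328, 105.14095007]), np.float64(0.44390478791156823))
```

View pics/c.png

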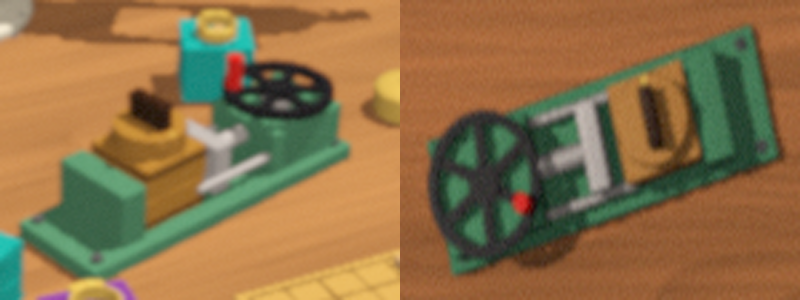

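The crop confirms it: yellow-brown box with a dark bar on its lid, in the green vise, with the red grip on the wheel. Next I move the wrist to look from above, in two legs.

```bash
python3 -m jog '[1,-0.1,-0.08,0,0,0,0.1, 1,-0.22,-0.16,-0.02,0,0,0.2, 1,-0.34,-0.24,-0.03,0,0,0.3, 1,-0.46,-0.33,-0.04,0,0,0.4, 1,-0.58,-0.42,-0.05,0,0,0.5, 1,-0.7,-0.5,-0.06,0,0,0.6, 1,-0.82,-0.59,-0.07,0,0,0.7, 1,-0.82,-0.59,-0.07,0,0,0.8]'
python3 - <<'E'
from h import *
s=env.read_state();T=R.from_quat(s["ee_rot"]).as_matrix()
print(s["clock"],s["tcp_pos"],T[:,1],s["qpos"],T.T@(np.array([490,85,290])-s["tcp_pos"])/250)
E
```

```text
clock: 0.95
tcp_pos: [363.7, 303.4, 266.0]
ee_rot: [0.728, 0.685, 0.0, 0.001]
wrist_force: [-0.8, 0.6, -0.1]
width: 85.7
finger_force: 0.0
0.95 [363.65437891 303.43602587 265.98448546] [ 0.99814033 -0.06094692  0.00116676] [ 4.40382610e-01 -1.23618779e-01  1.84764875e+00 -1.52929543e-03
  1.41706063e+00  5.01601800e-01] [-0.84142121  0.55780673 -0.09449935]
```

```bash
python3 -m jog '[1,-0.1,0.07,-0.02,0,0,0.1, 1,-0.22,0.15,-0.04,0,0,0.2, 1,-0.34,0.23,-0.06,0,0,0.3, 1,-0.46,0.31,-0.08,0,0,0.4, 1,-0.58,0.39,-0.09,0,0,0.5, 1,-0.7,0.47,-0.09,0,0,0.6, 1,-0.8,0.54,-0.09,0,0,0.7, 1,-0.84,0.56,-0.09,0,0,0.8]'
python3 -m jog '[1,0,0,0,0,0,0.05,1,0,0,0,0,0,0.05,1,0,0,0,0,0,0.05]'
python3 - <<'E'
from h import *
s=env.read_state();p,d=env.read_camera("wrist")
T=R.from_quat(s["ee_rot"]).as_matrix();print(s["tcp_pos"],T[:,1],s["qpos"])
np.savez("pics/w1.npz",p=p,d=d,pos=s["tcp_pos"],rot=s["ee_rot"])
cv2.imwrite("pics/w1.png",p[:,:,::-1])
E
```

```text
clock: 1.75
tcp_pos: [492.1, 87.3, 287.9]
ee_rot: [0.988, 0.155, -0.0, 0.0]
wrist_force: [-0.1, 0.1, 0.6]
width: 85.5
finger_force: 0.0
clock: 2.05
tcp_pos: [490.9, 89.8, 288.1]
ee_rot: [0.992, 0.124, -0.0, -0.0]
wrist_force: [0.2, 0.6, 0.1]
width: 85.3
finger_force: 0.0
[490.88385786  89.84919268 288.07318062] [ 2.45373975e-01 -9.69428476e-01 -2.05884535e-04] [-6.16413182e-02 -6.68203815e-02  1.75147379e+00  6.32301535e-05
  1.45741867e+00  1.26124235e+00]
```

View pics/w1.png

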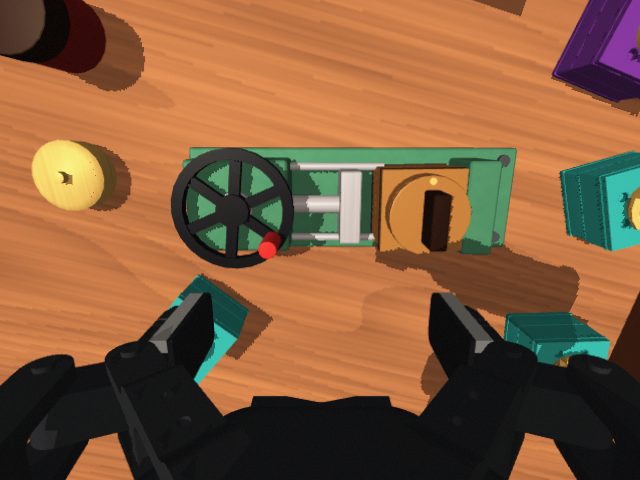

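The wrist view shows the wheel at (233,208), the grip top at (268,250), the jaw at (349,207), the box, and the lid with its bar top near (437,222). The tool's y axis is already nearly along the vise.

Run:
```python
from h import *
z=np.load("pics/w1.npz");p,d=z["p"],z["d"];C=cam("wrist",dict(ee_rot=z["rot"],tcp_pos=z["pos"]));P=cloud(C,d)
T=R.from_quat(z["rot"]).as_matrix();H=hsv(p)
Y,X=np.mgrid[:480,:640]
red=((H[...,0]<6)|(H[...,0]>174))&(H[...,1]>150)&(H[...,2]>90)&(abs(X-270)<20)&(abs(Y-245)<25)
t=red&(P[...,2]>119); v=np.argwhere(t)[:,::-1]
(gc,gr)=cv2.minEnclosingCircle(v.astype(np.float32))
g=plane(C,[gc],125)[0]; print("grip top px",gc,gr,"plane",g.round(1),"depth",np.median(P[t],0).round(1),"zmax",np.percentile(P[red][:,2],98))
blk=(H[...,2]<60)&(X<300)&(X>165)&(Y>140)&(Y<275)
c=max(cv2.findContours(blk.astype(np.uint8),0,1)[0],key=cv2.contourArea);e=cv2.fitEllipse(cv2.convexHull(c));print("wheel ellipse",e)
hub=plane(C,[e[0]],89)[0];print("hub",hub.round(1),"rim z",np.median(P[blk&((X-233)**2+(Y-208)**2>50**2)],0)[2])
print("radius grip",np.hypot(*(g-hub)[:2]))
g2=hub[:2];
bar=(H[...,2]<70)&(abs(X-437)<25)&(abs(Y-222)<40)&(P[...,2]>137)
r=cv2.minAreaRect(np.argwhere(bar)[:,::-1].astype(np.float32));q=plane(C,cv2.boxPoints(r),141)
print("bar",r,q.mean(0).round(1),(q-q.mean(0)).round(1).tolist(),"z",np.median(P[bar][:,2]))
gn=(H[...,0]>60)&(H[...,0]<90)&(H[...,1]>90)&(P[...,2]>12)&(P[...,2]<28)&(X>180)&(X<525)&(Y>140)&(Y<260)
f=np.argwhere(gn);top=[(x,f[f[:,1]==x][:,0].min()) for x in range(210,500,5)]
q=plane(C,top,20);vx,vy,_,_=cv2.fitLine(q[:,:2].astype(np.float32),cv2.DIST_HUBER,0,.01,.01)[:,0]
print("vise y axis",vx,vy,"ang",np.degrees(np.arctan2(vy,vx)))
ct=cam("top");cs=cam("scene")
print("tri grip top/scene-> wrist", tri(C,gc,ct,(230,276.5)))
print("tri bar",tri(C,r[0],ct,(280.3,254)))
print("tool y ang",np.degrees(np.arctan2(T[1,1],T[0,1])))
print("to grip /250",T.T@(g-z["pos"])/250,"hub->grip in tool",T.T@(g-hub))
```

```text
grip top px (267.5909118652344, 248.22727966308594) 9.901468276977539 plane [458.3 127.4 125. ] depth [458.8 127.5 126.9] zmax 128.39145955507297
wheel ellipse ((236.46620178222656, 205.46897888183594), (122.43677520751953, 131.1884765625), 80.13524627685547)
hub [479.4 166.3  89. ] rim z 90.46745215842142
radius grip 44.226859867458444
bar ((436.2730407714844, 221.38314819335938), (24.128915786743164, 58.16538619995117), 5.44033145904541) [517.    3.2 141. ] [[-23.9, 4.0, 0.0], [21.0, 14.7, 0.0], [23.9, -3.6, 0.0], [-21.0, -15.1, 0.0]] z 142.3910120574779Traceback (most recent call last):
  File "<stdin>", line 18, in <module>
    return umr_minimum(a, axis, None, out, keepdims, initial, where)
ValueError: zero-size array to reduction operation minimum which has no identity
```

Run:
```python
from h import *
z=np.load("pics/w1.npz");p,d=z["p"],z["d"];C=cam("wrist",dict(ee_rot=z["rot"],tcp_pos=z["pos"]));P=cloud(C,d)
T=R.from_quat(z["rot"]).as_matrix();H=hsv(p)
Y,X=np.mgrid[:480,:640]
blk=(H[...,2]<60)&(P[...,2]>86)&(P[...,2]<95)&(X<300)&(X>165)&(Y>140)&(Y<275)
c=max(cv2.findContours(blk.astype(np.uint8),0,1)[0],key=cv2.contourArea)[:,0]
q=plane(C,c,89)[:,:2]
from scipy.optimize import least_squares
s=least_squares(lambda v:np.hypot(*(q-v[:2]).T)-v[2],[479,166,56],loss="soft_l1",f_scale=1).x;print("hub circ",s)
gn=(H[...,0]>60)&(H[...,0]<90)&(H[...,1]>90)&(P[...,2]>12)&(P[...,2]<28)&(Y>140)&(Y<260)
top=[(x,np.argmax(gn[:,x])) for x in range(310,490,5) if gn[:,x].any()]
w=plane(C,top,20);vx,vy,_,_=cv2.fitLine(w[:,:2].astype(np.float32),cv2.DIST_HUBER,0,.01,.01)[:,0]
print("vise ang",np.degrees(np.arctan2(vy,vx)),len(top))
ct=cam("top")
print("tri grip",tri(C,(267.6,248.2),ct,(230,276.5)),"tri bar",tri(C,(436.3,221.4),ct,(280.3,254)))
print("tool y ang",np.degrees(np.arctan2(T[1,1],T[0,1])))
g=np.array([458.3,127.4,125]);g[2]=112
print("to grip /250",T.T@(g-z["pos"])/250,"hub->grip tool",T.T@(g-[s[0],s[1],0]))
```

```text
hub circ [470.3965821  172.86185536  50.57469777]
vise ang -76.23123 36
tri grip (array([457.62367835, 127.06255573, 122.44061503]), np.float64(1.1085433465202446)) tri bar (array([513.85823309,  -4.80071807, 118.61424784]), np.float64(1.2161142696286766))
tool y ang -75.79606415954098
to grip /250 [-0.08918676 -0.17744721  0.70436836] hub->grip tool [ -22.93092954   41.08077167 -111.99843865]
```

Run:
```python
from h import *
z=np.load("pics/w1.npz");p,d=z["p"],z["d"];C=cam("wrist",dict(ee_rot=z["rot"],tcp_pos=z["pos"]))
T=R.from_quat(z["rot"]).as_matrix();H=hsv(p)
m=(p.max(2)<65);m=cv2.morphologyEx(m.astype(np.uint8),cv2.MORPH_OPEN,np.ones((3,3)))
pts=[]
for a in np.radians(np.arange(0,360,6)):
    r=np.arange(45,75,.5);u=233+r*np.cos(a);v=208+r*np.sin(a);k=m[v.round().astype(int),u.round().astype(int)]
    if k.any(): 
        i=np.flatnonzero(k)[0]; j=i
        while j+1<len(r) and k[j+1]: j+=1
        pts.append((u[j],v[j]))
q=plane(C,pts,87)[:,:2]
from scipy.optimize import least_squares
s=least_squares(lambda v:np.hypot(*(q-v[:2]).T)-v[2],[475,168,56],loss="soft_l1",f_scale=1);r=s.fun;s=s.x;print("hub circ",s,np.abs(r).round(1)[::4])
g=np.array([458.0,127.3,112]);h=np.array([s[0],s[1],112])
print("hub->grip tool",T.T@(g-h),np.hypot(*(g-h)[:2]), "grip angle in tool",np.degrees(np.arctan2(*(T.T@(g-h))[[1,0]])))
yv=np.array([np.cos(np.radians(103.77)),np.sin(np.radians(103.77))]);o=h[:2]-165*yv;print("vise origin",o,"bar in vise",[(np.array([517,3.2])-o)@yv,(np.array([517,3.2])-o)@[yv[1],-yv[0]]])
```

```text
hub circ [473.66554355 169.00601058  56.20595414] [0.5 0.7 1.  0.5 0.1 0.5 0.2 0.7 0.4 3.5 1.3 0.1 1.4 0.1 0.6]
hub->grip tool [-2.54201950e+01  3.65870776e+01  3.58867940e-03] 44.55110069845215 grip angle in tool 124.79103793699933
vise origin [512.93965868   8.74826855] bar in vise [np.float64(-6.355268501405133), np.float64(2.623016931791202)]
```

Hub at (473.7,169), fitted radius 56.2 (56 expected), grip radius 44.6 (45 expected), heights agree. Going to the grip.

```bash
python3 -m jog '[0.5,-0.04,-0.08,0.15,0,0,0, 0.5,-0.08,-0.16,0.3,0,0,0, 0.5,-0.09,-0.178,0.4,0,0,0, 0.5,-0.09,-0.178,0.45,0,0,0, 0.5,-0.09,-0.178,0.45,0,0,0]' 40
python3 - <<'E'
from h import *
s=env.read_state();p,d=env.read_camera("wrist");C=cam("wrist",s)
T=R.from_quat(s["ee_rot"]).as_matrix();H=hsv(p);P=cloud(C,d)
red=((H[...,0]<6)|(H[...,0]>174))&(H[...,1]>150)&(H[...,2]>90)
Y,X=np.mgrid[:480,:640]
t=red&(abs(P[...,2]-126)<5)&(np.hypot(P[...,0]-458,P[...,1]-127)<25)
gc,gr=cv2.minEnclosingCircle(np.argwhere(t)[:,::-1].astype(np.float32))
g=plane(C,[gc],125)[0];print(s["tcp_pos"],gc,gr,g,np.median(P[t],0));g[2]=111
z=np.load("pics/w1.npz");C1=cam("wrist",dict(ee_rot=z["rot"],tcp_pos=z["pos"]));print(tri(C1,(267.6,248.2),C,gc))
print("tool delta/250",T.T@(g-s["tcp_pos"])/250,"yaw",np.degrees(np.arctan2(T[1,1],T[0,1])))
E
```

```text
clock: 2.6
tcp_pos: [457.4, 127.5, 174.4]
ee_rot: [0.992, 0.123, -0.002, -0.0]
wrist_force: [-0.3, 0.3, 0.4]
width: 43.0
finger_force: 0.0
[457.41199472 127.50738119 174.42223082] (319.6397705078125, 269.0914001464844) 15.533224105834961 [458.10446718 127.90594953 125.        ] [458.59255292 128.01832812 126.84444112]
(array([457.29032632, 127.64767473, 122.2917382 ]), np.float64(0.3112914068379201))
tool delta/250 [ 0.00384598 -0.00073266  0.25367884] yaw -75.84056956425624
```

Two wrist views put the grip at (457.5,127.6), top about 123–125. I go down and pinch it.

```bash
python3 -m jog '[0.5,0.003,0,0.12,0,0,0, 0.5,0.003,0,0.22,0,0,0, 0.5,0.003,0,0.25,0,0,0, 0,0.003,0,0.25,0,0,0, 0,0.003,0,0.25,0,0,0, 0,0.003,0,0.25,0,0,0, 0,0.003,0,0.25,0,0,0]' 40
```

```text
clock: 3.35
tcp_pos: [460.7, 128.1, 115.2]
ee_rot: [0.992, 0.123, 0.002, -0.0]
wrist_force: [0.1, 3.9, 3.8]
width: 14.7
finger_force: 39.6
```

```bash
python3 -m jog '[0,-0.05,-0.051,0,0,0,0, 0,-0.076,-0.118,0,0,0,0, 0,-0.074,-0.189,0,0,0,0, 0,-0.044,-0.255,0,0,0,0, 0,0.009,-0.303,0,0,0,0, 0,0.076,-0.327,0,0,0,0, 0,0.148,-0.323,0,0,0,0, 0,0.212,-0.291,0,0,0,0]' 40
cat > q.py <<'E'
from h import *
s=env.read_state();T=R.from_quat(s["ee_rot"]).as_matrix()
r=T.T@(s["tcp_pos"]-[473.7,169,0]);ph=np.arctan2(-r[0],r[1]);f=T.T@s["wrist_force"]
tan=np.array([-np.cos(ph),-np.sin(ph),0])
print("clock",s["clock"],"tool rel hub",r[:2].round(1),"phi",ph,"rad",np.hypot(*r[:2]).round(1),"force tool",f.round(1),"tangential",(f@tan).round(1),"q6",s["qpos"][5].round(2))
E
python3 q.py
python3 - <<'E'
from h import *
p,d=env.read_camera("wrist");s=env.read_state();cv2.imwrite("pics/w2.png",p[:,:,::-1])
C=cam("wrist",s);P=cloud(C,d);H=hsv(p)
yv=np.array([np.cos(np.radians(103.77)),np.sin(np.radians(103.77))]);o=np.array([513,8.7])
V=np.stack([(P[...,:2]-o)@[yv[1],-yv[0]],(P[...,:2]-o)@yv,P[...,2]],-1)
m=(abs(V[...,0])<28)&(abs(V[...,2]-76)<4)&(H[...,1]<60)&(V[...,1]>0)&(V[...,1]<70)
print("jaw top y range",np.percentile(V[m][:,1],[2,98]) if m.any() else None,m.sum())
E
```

```text
clock: 4.15
tcp_pos: [492.9, 212.3, 115.0]
ee_rot: [0.992, 0.123, -0.001, -0.001]
wrist_force: [-8.5, -1.0, 11.3]
width: 14.1
finger_force: 42.2
clock 4.15 tool rel hub [ 29.1 -37.4] phi -2.4807586467232214 rad 47.4 force tool [ -8.5  -1.1 -11.3] tangential -7.4 q6 1.5
jaw top y range [36.7300615  54.65592257] 4004
```

```bash
python3 -m jog '[0,0.047,0.054,-0.005,0,0,0, 0,0.069,0.122,-0.01,0,0,0, 0,0.062,0.194,-0.01,0,0,0, 0,0.029,0.257,-0.01,0,0,0, 0,-0.026,0.302,-0.01,0,0,0, 0,-0.095,0.322,-0.01,0,0,0, 0,-0.166,0.313,-0.01,0,0,0,0,-0.166,0.313,-0.01,0,0,0]' 40; python3 q.py
python3 -m jog '[0,0,0,0,0,0,0,0,0,0,0,0,0,0]'>/dev/null; python3 q.py
```

```text
clock: 5.0
tcp_pos: [469.7, 125.6, 115.2]
ee_rot: [0.992, 0.122, -0.001, -0.001]
wrist_force: [-1.9, 4.9, -2.2]
width: 14.8
finger_force: 41.1
clock 5.0 tool rel hub [-14.6  40.8] phi 0.3428637742175286 rad 43.3 force tool [-0.6 -5.2  2.2] tangential 2.4 q6 1.34
clock 5.2 tool rel hub [-14.5  41. ] phi 0.33970886105489956 rad 43.4 force tool [-1.7 -3.4  1.1] tangential 2.7 q6 1.34
```

```bash
python3 -m jog '[0,-0.026,-0.01,0,0,0,0, 0,-0.048,-0.024,0,0,0,0, 0,-0.068,-0.042,0,0,0,0, 0,-0.087,-0.062,0,0,0,0, 0,-0.102,-0.085,0,0,0,0, 0,-0.113,-0.109,0,0,0,0, 0,-0.113,-0.109,0,0,0,0,0,-0.113,-0.109,0,0,0,0]' 40; python3 q.py
```

```text
clock: 6.0
tcp_pos: [438.8, 145.3, 115.4]
ee_rot: [0.992, 0.122, 0.003, -0.001]
wrist_force: [9.2, 6.7, -12.8]
width: 14.5
finger_force: 39.9
clock 6.0 tool rel hub [-39.   14.4] phi 1.2165577650348098 rad 41.5 force tool [10.5 -4.2 12.9] tangential 0.4 q6 1.38
```

```bash
python3 -m jog '[0,0,-0.013,0.003,0,0,0, 0,0.002,-0.026,0.005,0,0,0, 0,0.001,-0.04,0.005,0,0,0, 0,-0.001,-0.053,0.005,0,0,0, 0,-0.001,-0.053,0.005,0,0,0]' 40; python3 q.py
python3 -m jog '[0,0,-0.013,0,0,0,0, 0,0.001,-0.027,0,0,0,0]' 40 >/dev/null; python3 q.py
```

```text
clock: 6.5
tcp_pos: [433.9, 156.5, 115.2]
ee_rot: [0.992, 0.123, -0.0, 0.001]
wrist_force: [-2.2, -5.0, 3.0]
width: 14.6
finger_force: 41.8
clock 6.5 tool rel hub [-41.7   2.6] phi 1.5076658091582593 rad 41.8 force tool [-3.4  4.3 -3. ] tangential -4.1 q6 1.41
clock 6.7 tool rel hub [-41.9  -1.5] phi 1.607339294531254 rad 41.9 force tool [-6.1 15.8 -5.1] tangential -16.0 q6 1.43
```

```bash
python3 -m jog '[0,0,0,0,0,0,0, 0,0,0,0,0,0,0]' 40 >/dev/null; python3 q.py; python3 -m jog '[0,0,0,0,0,0,0, 0,0,0,0,0,0,0]' 40 >/dev/null; python3 q.py
python3 - <<'E'
from h import *
s=env.read_state();p,d=env.read_camera("wrist");cv2.imwrite("pics/w3.png",p[:,:,::-1])
E
```

```text
clock 6.9 tool rel hub [-41.9  -1.8] phi 1.6135041337734513 rad 41.9 force tool [-5.  12.4 -5.3] tangential -12.6 q6 1.43
clock 7.1 tool rel hub [-41.9  -1.8] phi 1.6139469558977175 rad 41.9 force tool [-5.2 11.4 -5.5] tangential -11.6 q6 1.43
```

View pics/w3.png

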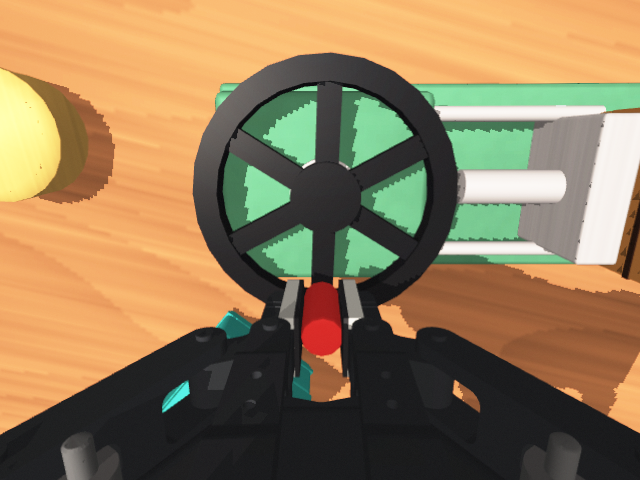

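The jaw now bears on the box (right edge, around (625,200)), with a steady 11.6 N at the grip, so it is firmly clamped. I release, rise and look at the lid.

```bash
python3 -m jog '[0.5,0,0,0,0,0,0, 0.5,0,0,0,0,0,0, 0.5,0,0,-0.12,0,0,0, 0.5,0,0,-0.28,0,0,0, 0.6,0.03,0.1,-0.4,0,0,0, 0.6,0.08,0.27,-0.4,0,0,0, 0.7,0.13,0.45,-0.4,0,0,0, 0.7,0.17,0.63,-0.4,0,0,0]' 40
python3 -m jog '[0.7,0,0.09,0,0,0,0, 0.7,0,0.09,0,0,0,0, 0.7,0,0.09,0,0,0,0]'
cat > lid.py <<'E'
from h import *
import sys
s=env.read_state();p,d=env.read_camera("wrist");cv2.imwrite(f"pics/{sys.argv[1]}.png",p[:,:,::-1])
C=cam("wrist",s);P=cloud(C,d);H=hsv(p);T=R.from_quat(s["ee_rot"]).as_matrix()
m=(abs(P[...,2]-141)<6)&(np.hypot(P[...,0]-519,P[...,1]+4)<45)&(H[...,2]<110)
n,lab,st,c=cv2.connectedComponentsWithStats(m.astype(np.uint8));m=lab==1+np.argmax(st[1:,4])
r=cv2.minAreaRect(np.argwhere(m)[:,::-1].astype(np.float32));q=plane(C,cv2.boxPoints(r),141)
c=q.mean(0);e=[q[1]-q[0],q[2]-q[1]];e.sort(key=np.linalg.norm)
L=e[1][:2];a=np.degrees(np.arctan2(L[1],L[0]));a=(a+90)%180-90
print("bar px",r,"centre",c.round(1),"size",[np.linalg.norm(x).round(1) for x in e],"z",np.median(P[m],0).round(1),"bar angle",a.round(1),"tool x angle",np.degrees(np.arctan2(T[1,0],T[0,0])).round(1))
t=np.median(P[m],0);print("tool delta/250 to z118:",T.T@(np.array([c[0],c[1],118])-s["tcp_pos"])/250, "tcp",s["tcp_pos"].round(1))
z=np.load("pics/w1.npz");print(s["clock"])
E
python3 lid.py l1
```

```text
clock: 7.95
tcp_pos: [513.1, 20.5, 215.2]
ee_rot: [0.992, 0.123, 0.001, -0.0]
wrist_force: [0.3, 0.1, -0.2]
width: 59.5
finger_force: 0.0
clock: 8.25
tcp_pos: [517.5, 0.1, 214.4]
ee_rot: [0.993, 0.122, -0.0, -0.0]
wrist_force: [-0.2, 0.4, 0.3]
width: 59.6
finger_force: 0.0
bar px ((327.6796875, 255.9917755126953), (23.45383071899414, 76.43641662597656), 1.4688007831573486) centre [518.1  -4.2 141. ] size [np.float64(13.4), np.float64(47.1)] z [519.2  -3.9 142.5] bar angle 12.5 tool x angle 14.0
tool delta/250 to z118: [-0.00170294  0.01785697  0.38555711] tcp [5.175e+02 1.000e-01 2.144e+02]
8.25
```

View pics/l1.png

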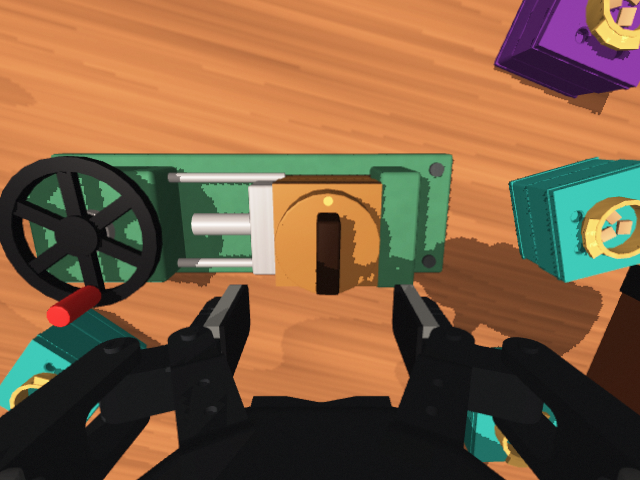

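The box sits snug between the jaws; the bar is at (328,256) px, 47x13 mm, with its top at 141–142 as expected. I grasp it.

```bash
python3 -m jog '[0.7,-0.002,0.018,0.12,0,0,0.017, 0.5,-0.002,0.018,0.24,0,0,0.017, 0.5,-0.002,0.018,0.32,0,0,0.017, 0.5,-0.002,0.018,0.32,0,0,0.017, 0,-0.002,0.018,0.32,0,0,0.017, 0,-0.002,0.018,0.32,0,0,0.017, 0,-0.002,0.018,0.32,0,0,0.017, 0,-0.002,0.018,0.32,0,0,0.017]' 50
cat > f.py <<'E'
from h import *
s=env.read_state();T=R.from_quat(s["ee_rot"]).as_matrix()
print(round(float(s["clock"]),2),s["tcp_pos"].round(1),"yaw x",np.degrees(np.arctan2(T[1,0],T[0,0])).round(2),"F tool",(T.T@s["wrist_force"]).round(1),"M tool",(T.T@s["ft_torque"]).round(3),"w",round(s["width"],1),s["finger_force"].round(1),"q6",s["qpos"][5].round(3))
E
python3 f.py
```

```text
clock: 9.1
tcp_pos: [519.7, -4.5, 136.4]
ee_rot: [0.994, 0.11, 0.002, 0.0]
wrist_force: [0.1, 3.9, 6.2]
width: 12.8
finger_force: 52.6Traceback (most recent call last):
  File "f.py", line 3, in <module>
    print(round(float(s["clock"]),2),s["tcp_pos"].round(1),"yaw x",np.degrees(np.arctan2(T[1,0],T[0,0])).round(2),"F tool",(T.T@s["wrist_force"]).round(1),"M tool",(T.T@s["ft_torque"]).round(3),"w",round(s["width"],1),s["finger_force"].round(1),"q6",s["qpos"][5].round(3))
                                                                                                                                                                                                                          ^^^^^^^^^^^^^^^^^^^^^^^
AttributeError: 'float' object has no attribute 'round'
```

```bash
sed -i 's/s\["finger_force"\].round(1)/s["finger_force"]/' f.py; python3 f.py
python3 -m jog '[0,0,0,0,0,0,-0.02,0,0,0,0,0,0,-0.04,0,0,0,0,0,0,-0.04]' >/dev/null; python3 f.py
python3 -m jog '[0,0,0,0,0,0,-0.02,0,0,0,0,0,0,-0.02]' >/dev/null; python3 f.py
```

```text
9.1 [519.7  -4.5 136.4] yaw x 12.63 F tool [ 1.  -3.8 -6.2] M tool [0.484 0.138 0.014] w 12.8 52.5966739654541 q6 1.108
9.4 [520.   -4.7 136.4] yaw x 16.09 F tool [ 2.4 -0.6 -4.3] M tool [0.334 0.263 0.052] w 13.1 52.51640260219574 q6 1.047
9.6 [520.1  -4.7 136.4] yaw x 17.8 F tool [ 2.3 -2.2 -5.2] M tool [ 0.371  0.335 -0.035] w 12.4 52.49099671840668 q6 1.017
```

```bash
for i in 1; do python3 -m jog '[0,0,0,0,0,0,-0.015,0,0,0,0,0,0,-0.03,0,0,0,0,0,0,-0.03]' >/dev/null; python3 f.py; done
python3 -m jog '[0,0,0,0,0,0,-0.015,0,0,0,0,0,0,-0.03,0,0,0,0,0,0,-0.03]' >/dev/null; python3 f.py
python3 -m jog '[0,0,0,0,0,0,-0.015,0,0,0,0,0,0,-0.03,0,0,0,0,0,0,-0.03]' >/dev/null; python3 f.py
```

```text
9.9 [520.1  -4.7 136.4] yaw x 20.37 F tool [ 2.9 -2.7 -5.5] M tool [0.306 0.351 0.082] w 12.6 52.47397720813751 q6 0.973
10.2 [520.1  -4.7 136.4] yaw x 22.95 F tool [ 3.3 -3.2 -5.6] M tool [0.296 0.341 0.051] w 12.6 52.48523712158203 q6 0.928
10.5 [520.   -4.7 136.4] yaw x 25.53 F tool [ 3.4 -1.8 -6. ] M tool [ 0.277  0.325 -0.035] w 12.8 52.50061333179474 q6 0.883
```

```bash
python3 -m jog '[0,0,0,0,0,0,-0.015,0,0,0,0,0,0,-0.03,0,0,0,0,0,0,-0.03]' >/dev/null; python3 f.py
python3 -m jog '[0,0,0,0,0,0,-0.015,0,0,0,0,0,0,-0.03,0,0,0,0,0,0,-0.03]' >/dev/null; python3 f.py
python3 -m jog '[0,0,0,0,0,0,-0.015,0,0,0,0,0,0,-0.03,0,0,0,0,0,0,-0.03]' >/dev/null; python3 f.py
python3 -m jog '[0,0,0,0,0,0,-0.015,0,0,0,0,0,0,-0.03,0,0,0,0,0,0,-0.03]' >/dev/null; python3 f.py
python3 -m jog '[0,0,0,0,0,0,-0.015,0,0,0,0,0,0,-0.03,0,0,0,0,0,0,-0.03]' >/dev/null; python3 f.py
```

```text
10.8 [520.   -4.8 136.4] yaw x 28.11 F tool [ 2.  -0.8 -5.4] M tool [ 0.23   0.334 -0.035] w 13.0 52.5206333398819 q6 0.838
11.1 [520.1  -5.  136.4] yaw x 30.66 F tool [ 2.4 -0.9 -4.8] M tool [0.161 0.414 0.133] w 12.7 52.516855001449585 q6 0.793
11.4 [520.3  -5.  136.5] yaw x 33.17 F tool [ 3.  -0.4 -5.3] M tool [0.07  0.397 0.581] w 12.8 52.711830139160156 q6 0.749
11.7 [520.4  -5.  136.5] yaw x 35.66 F tool [ 2.5 -0.1 -5.7] M tool [-0.132  0.451  1.101] w 13.0 55.325682163238525 q6 0.705
12.0 [520.5  -5.1 136.6] yaw x 38.17 F tool [ 2.5  0.7 -5.8] M tool [-0.121  0.412  1.56 ] w 12.9 63.69458973174915 q6 0.661
```

The lid stopped about 0.33 rad counter-clockwise with the moment rising, so the thread is left-handed. I back off and turn clockwise, in checked steps.

```bash
python3 -m jog '[0,0,0,0,0,0,0.05,0,0,0,0,0,0,0.1,0,0,0,0,0,0,0.15,0,0,0,0,0,0,0.2,0,0,0,0,0,0,0.25,0,0,0,0,0,0,0.25]' >/dev/null; python3 f.py
python3 -m jog '[0,0,0,0,0,0,0.05,0,0,0,0,0,0,0.1,0,0,0,0,0,0,0.1]' >/dev/null; python3 f.py
```

```text
12.6 [520.   -4.7 136.4] yaw x 16.81 F tool [ 1.6 -1.2 -5.8] M tool [0.321 0.295 0.051] w 13.1 52.601308822631836 q6 1.035
12.9 [519.9  -5.  136.4] yaw x 8.22 F tool [ 1.2 -1.1 -6.1] M tool [0.226 0.02  0.133] w 12.5 52.6206511259079 q6 1.185
```

```bash
python3 -m jog '[0,0,0,0,0,0,0.05,0,0,0,0,0,0,0.1,0,0,0,0,0,0,0.1]' >/dev/null; python3 f.py
python3 -m jog '[0,0,0,0,0,0,0.05,0,0,0,0,0,0,0.05]' >/dev/null; python3 f.py
```

```text
13.2 [519.7  -5.3 136.4] yaw x -0.37 F tool [ 0.6 -0.9 -6.1] M tool [ 0.028 -0.065  0.099] w 12.8 52.685460448265076 q6 1.335
13.4 [519.7  -5.2 136.4] yaw x -4.67 F tool [-0.5 -1.1 -6.7] M tool [ 0.074 -0.026  0.088] w 13.1 52.67274498939514 q6 1.41
```

```bash
python3 -m jog '[0,0,0,0,0,0,0.05,0,0,0,0,0,0,0.05]' >/dev/null; python3 f.py
```

```text
13.6 [519.8  -5.1 136.4] yaw x -8.96 F tool [ 0.5 -0.4 -6.1] M tool [ 0.147 -0.068  0.093] w 13.0 52.65200436115265 q6 1.485
```

Turns freely this way (0.1 N m, already 0.38 rad). Continuing to about 1.2 rad.

```bash
python3 -m jog '[0,0,0,0,0,0,0.06,0,0,0,0,0,0,0.12,0,0,0,0,0,0,0.18,0,0,0,0,0,0,0.18]' >/dev/null; python3 f.py
```

```text
14.0 [519.7  -5.4 136.4] yaw x -24.45 F tool [ 0.1 -1.  -6.4] M tool [-0.109 -0.115  0.079] w 12.9 52.67538785934448 q6 1.755
```

```bash
python3 -m jog '[0,0,0,0,0,0,0.06,0,0,0,0,0,0,0.12,0,0,0,0,0,0,0.18,0,0,0,0,0,0,0.24,0,0,0,0,0,0,0.3,0,0,0,0,0,0,0.37,0,0,0,0,0,0,0.37]' >/dev/null; python3 f.py
python3 -m jog '[0,0,0,-0.01,0,0,0,0,0,0,-0.02,0,0,0,0,0,0,-0.02,0,0,0]' >/dev/null; python3 f.py
```

```text
14.7 [519.6  -5.5 136.4] yaw x -56.27 F tool [-0.6  0.  -7. ] M tool [-0.246 -0.062  0.089] w 12.9 52.72838830947876 q6 2.31
15.0 [518.3  -4.8 139.6] yaw x -56.13 F tool [0.3 0.1 1.1] M tool [-0.007 -0.027 -0.034] w 13.4 51.531423926353455 q6 2.308
```

It's off: the load equals the lid's weight. Lifting straight up.

```bash
python3 -m jog '[0,0,0,-0.03,0,0,0,0,0,0,-0.07,0,0,0,0,0,0,-0.12,0,0,0,0,0,0,-0.18,0,0,0,0,0,0,-0.25,0,0,0,0,0,0,-0.32,0,0,0,0,0,0,-0.37,0,0,0,0,0,0,-0.37,0,0,0]' >/dev/null; python3 -m jog '[0,0,0,0,0,0,0,0,0,0,0,0,0,0,0,0,0,0,0,0,0]'>/dev/null; python3 f.py
python3 - <<'E'
from h import *
a,d=env.read_camera("wrist");b,d2=env.read_camera("scene")
print(R.from_quat(env.read_state()["ee_rot"]).as_matrix()[:,2])
cv2.imwrite("pics/e.png",np.hstack([cv2.resize(a,(400,300)),cv2.resize(b[150:300,250:450],(400,300))])[:,:,::-1])
E
```

```text
16.1 [517.8  -4.6 231. ] yaw x -56.13 F tool [0.2 0.3 1.8] M tool [-0.036  0.021 -0.074] w 13.1 51.53238236904144 q6 2.308
[-1.42756190e-03  3.38158663e-04 -9.99998924e-01]
```

View pics/e.png

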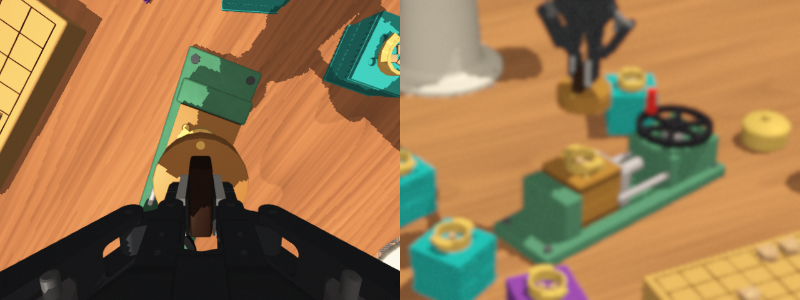

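The lid hangs level in the gripper, about 95 mm above its seat. The brass neck is bare at (585,160) and the box is still between the jaws. Handing in.

```bash
python3 -c "
from cell import env
print(env.close_job())"
```

```text
the job is handed in; nothing more can be done
None
```

The box is clamped (about 11.6 N at the grip) and its left-handed lid is unscrewed clockwise and held level about 95 mm above its seat; while testing the wrong direction I went slightly past the stop, to about 1.6 N m, before backing off.

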